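# Tip the stopper pot out into its tray

## Task

On the pharmacy bench stand two tilting cradles with side levers. Take the lever of the cradle that holds the deep round steel pot, tip the pot right over so that both rubber stoppers drop into the white tray below it, then let the cradle come back upright and let go. Leave the cradle with the shallow rectangular pan alone.

Things in the scene. Friction and masses are not known exactly. Their poses are not given: they have to be found in the camera images.
- pot_cradle (a joint): Tilt of the cradle with the deep round steel pot (124 mm rim, narrower base, 83 mm deep): 0 = upright at its stop, grows as the pot tips over its tray, away from the robot, to 2.4 rad (end stop, mouth down and forward). Fixed two-post stand, level pivot axis 145 mm above the bench. A light spring returns it upright when let go; at most 6 N at the handle. About 1 s at 2.25 rad or more empties it.
- pot_handle (a point): Middle of the lever's handle, a level black bar 12 mm thick, 130 mm beside the pot's middle, 38 mm from the lever arm and 37 mm from the free end. Axes turn with the cradle; upright: x level, the way the pot tips, y along the bar to the pot, parallel to the pivot axis, z up. The pivot axis lies 24.9 mm ahead (+x) and 117.4 mm below (-z): the handle swings on a 120 mm radius, over and down ahead.
- pot_tray (a point): Centre of the inner floor of the white open tray fixed in the pot's stand, under and ahead of the pot: 210 mm (x) by 136 mm (y) outside, walls 4 mm thick and 55 mm tall, floor 10 mm above the bench. x points the way the pot tips, z up. Its centre lies 65 mm ahead of the pivot axis.
- stopper_a: Dark rubber bottle stopper, a tapered plug 28 mm tall, 32 mm and 25 mm across its ends, about 25 g, standing in the pot at the start. Origin at its centre, z along its axis towards the wide end.
- stopper_b: The second stopper, the same as stopper_a, also in the pot.
- pan_handle (a point): The same point on the lever handle of the other cradle, which holds an empty shallow rectangular pan (150 x 122 x 36 mm) on an equal stand with its own tray; not to be operated. Axes as for pot_handle. The two stands stand side by side and may have changed places.

How it is judged:
By the outcome, as a careful person would: the job done as asked, in the order asked, and still so for the second after the job is handed in, with the robot touching nothing.
It also fails if it takes over 48 s, if anything falls off the work surface, if the arm or the gripper's body presses on something with over 40 N, if the wrist force passes 120 N, or if a joint passes its speed limit or range.

## Robot

A 7-joint arm with a two-finger parallel gripper is mounted at the origin on the work surface. World frame = base frame: x ahead of the robot, y to its left, z up, the work surface at z = 0. Lengths are in m, angles in rad, forces in N, time in s.
With the tool pointing down it reaches from about 0.425 to 0.95 m from the base axis. Payload 4.7 kg.
Tool frame: the origin (TCP) lies on the centre line of the jaws, within the pads' length; the fingertips stand 14 mm ahead of it and the grasp point (between the pads) lies 5 mm behind it (bot.finger_overhang is the z of the fingertips in the tool frame, in m); z points along the fingers, y is the direction in which the jaws open and shut (so a half turn about z gives the same grasp; the last joint's range is limited). The gripper opens to 85 mm and grips with 20 to 120 N. Pads are 22 mm wide; open, the fingers measure 114 mm over their backs; the gripper's body (76 mm by 85 mm) begins 54 mm behind the grasp point. The pads swing forward as they close: fully open they stand 13 mm farther back than shut.
Start: joints at [-1.268, 0.469, -0.049, 1.532, 0.024, 1.141, -0.082], TCP at [0.22, 0.638, 0.245] pointing down, gripper open.
Joint ranges: [-2.59, 2.59], [-0.33, 1.99], [-1.39, 1.29], [0.1, 2.45], [-1.04, 4.18], [0.21, 1.99], [-2.66, 2.66]. Speed limits (rad/s): [2.57, 2.57, 3.14, 3.14, 3.14, 3.14, 3.14].

## Interface

Orientations are given as a 3x3 rotation matrix whose columns are the frame's x, y, z axes.
In Python, from rig import bot gives the robot as it stands. The module is installed in compiled form; this text tells all that it offers.
- The arm moves only by the shell command python3 -m creep 'ROWS'. ROWS is JSON, a list of rows, each a list of 3 entries, a list of its own where there are three numbers: the finger opening in mm, from 0 to 85.4, then the shift along the tool's x, y, z in mm, then the turn, a rotation vector about the tool's x, y, z in rad. In form: [[fingers, [x, y, z], [rx, ry, rz]], ...]. A call has 1 to 12 rows; each row is the pose to reach, as a shift and turn from the pose commanded when the call began, along the tool's axes at that moment; what a row does not reach only later rows make up. A row lasts 1/8 s, in which the tool goes at most 62.5 mm and 10.7 degrees, less where a joint would pass 70% of its speed; a pose out of reach is approached as far as the arm can. A call with a gripper value outside its range is refused whole. The fingers move at their own pace and stop on an object; the grip force is fixed at half the most. Time passes only in rows, so rows that repeat a pose let the fingers close. It gives the time, the measured TCP pose, the force and the opening at its end, in the units of the state.
- bot.get_state(): the state, without advancing time (a new reading comes with each control period).
- bot.capture(name): name is "scene" or "top" or "wrist"; returns a dict with "color" (384x512x3 uint8, red, green, blue), "depth" (384x512 float32, m along the optical axis (not along the pixel's ray), 0 where there is no reading), "camera_matrix" (3x3 intrinsics, pixels), "xyz" and "orientation" of the camera in the world. Camera axes: x right, y down, z forward; pixel columns grow to the right and rows downward; lengths in m; the calibration is good to about 2 mm. A picture is of the moment at which its call begins.
- bot.finish_job(): hands the job in, once; it reports no verdict.
Trained networks look in a picture, given as the dict that the camera call returned (one of the last four; its "shot" number tells which), for a name from the list of things; names that differ only in an ending like _2 or _b are one class to them, and where a whole thing is asked for, a point or a joint stands for the part that bears it (a point fixed in the world has none). Each returns a list of dicts, best first, with "confidence" (0 to 1); they miss things now and then, are a little off and sometimes report something else, mostly with a low value. They report only what shows in the picture. A call takes as long as a camera call.
- bot.cut_out(picture, target): "region" (384x512 bool, what is visible of it) and "point" ([row, column] in pixels, amid what is visible of it).
The state is a dict: "clock": time; "joint_positions": joint angles; "dq": joint speeds; "joint_efforts": joint torques, N m; "tool_pos": TCP position; "ee_rot": TCP orientation; "wrist_force": force on the tool from outside, world axes, zero at the start; "moment": the same for the moment, N m; "finger_gap": opening from 0.0 (shut) to 1.0 (fully open).
Only numpy, scipy, OpenCV 4.12 (cv2) and the standard library are available. Lean on these libraries where they do the work, as an engineer would, in place of code of your own. Each camera call takes 0.05 s, during which the arm holds its last target.

## Working session

There is one attempt and no reset: what is moved stays moved. The work goes in short steps, Python scripts to look and compute and a shell command to move; the robot and the scene stay as the last step left them, time stands still between calls to the robot, and variables do not carry over. Pictures are saved under pics/ and viewed, and the job is handed in when it is done.

```bash
mkdir -p pics
cat > h.py <<'E'
import numpy as np, cv2
from rig import bot
def cloud(p):
    d=p["depth"];K=np.array(p["camera_matrix"]);v,u=np.indices(d.shape)
    c=np.stack([(u-K[0,2])/K[0,0]*d,(v-K[1,2])/K[1,1]*d,d],-1)
    w=c@np.array(p["orientation"]).T+np.array(p["xyz"]); w[d<=0]=np.nan
    return w
def save(p,n,s=1.5):
    cv2.imwrite("pics/"+n,cv2.resize(p["color"][:,:,::-1],None,fx=s,fy=s))
E
python3 - <<'E'
from h import *
np.set_printoptions(precision=4,suppress=True)
s=bot.get_state();print(s["clock"],s["tool_pos"],s["ee_rot"],s["finger_gap"],bot.finger_overhang)
for n in ["scene","top"]:
    p=bot.capture(n);save(p,n+"1.png");w=cloud(p)
    np.savez(n+"1.npz",w=w,c=p["color"],xyz=p["xyz"],R=p["orientation"],K=p["camera_matrix"])
    print(n,p["xyz"])
    for t in ["pot_handle","pan_handle","stopper_a"]:
        for r in bot.cut_out(p,t)[:3]:
            q=w[r["region"]];print(t,round(r["confidence"],2),r["point"],r["region"].sum(),np.nanmedian(q,0),np.nanmin(q,0),np.nanmax(q,0))
E
```

```text
0.0 [0.2197 0.6377 0.2443] [[-0.9455  0.3257 -0.0006]
 [ 0.3257  0.9455 -0.0019]
 [-0.0001 -0.0019 -1.    ]] 0.9967886463253788 0.014
scene [1.1919 0.0496 1.0164]
pot_handle 0.91 [220.3, 354.6] 2807 [0.5344 0.2217 0.1354] [ 0.2837  0.0573 -0.0046] [0.6171 0.3616 0.2709]
pan_handle 0.62 [181.6, 217.5] 2786 [ 0.482  -0.1444  0.0894] [ 0.2439 -0.4216 -0.004 ] [ 0.5675 -0.0399  0.2713]
top [ 0.3518 -0.0436  0.9197]
pot_handle 0.66 [168.2, 143.6] 3188 [0.5606 0.2396 0.1267] [ 0.4949  0.057  -0.0045] [0.6637 0.401  0.2704]
pan_handle 0.72 [227.4, 304.2] 4504 [ 0.4849 -0.1419  0.0873] [ 0.3916 -0.3606 -0.0016] [ 0.5919 -0.0404  0.2711]
```

View pics/scene1.png

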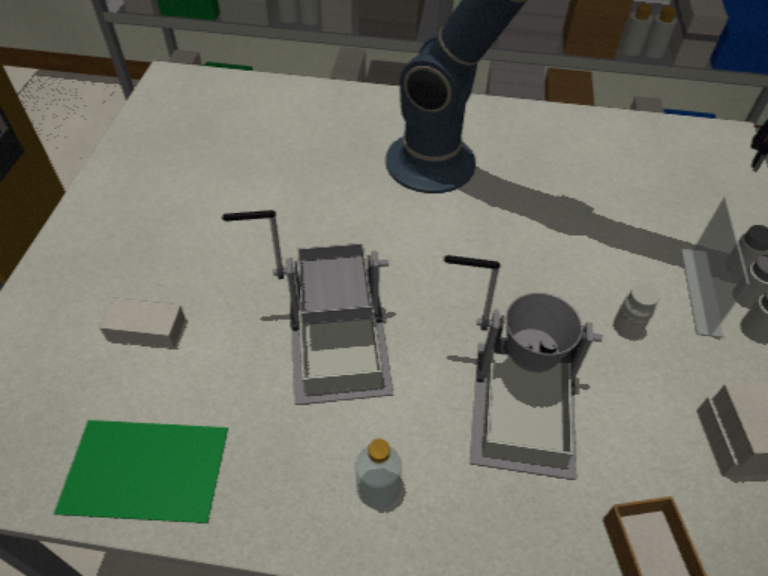

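View pics/top1.png

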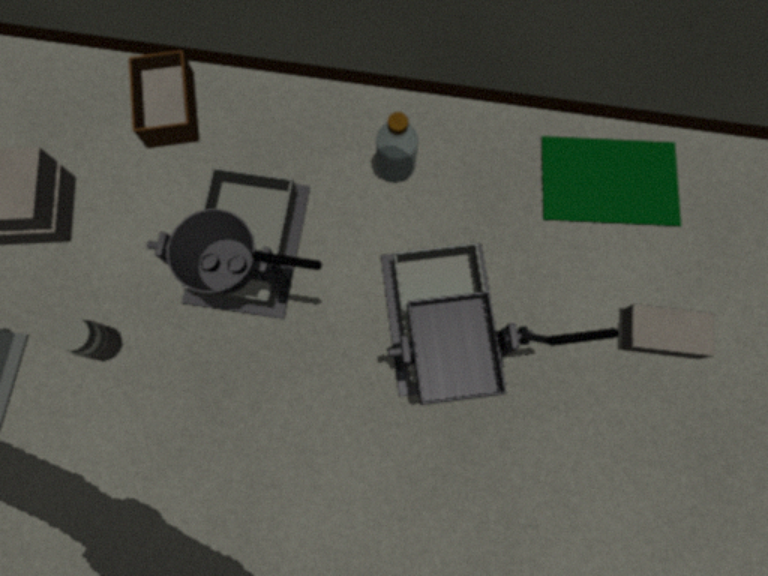

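The pot is in the cradle on the robot's left: rim near (540,330) in the scene view, with its black bar at (445–498, 258–265). The pan is in the cradle on the right. Next I measure the bar.

Run:
```python
import numpy as np
np.set_printoptions(precision=4,suppress=True)
for n in ["scene","top"]:
    d=np.load(n+"1.npz");w=d["w"];c=d["c"].astype(int)
    for nm,(y0,y1) in dict(pot=(0.03,0.2),pan=(-.45,-.2)).items():
        m=(c.max(-1)<60)&(w[...,2]>.25)&(w[...,2]<.285)&(w[...,1]>y0)&(w[...,1]<y1)&(w[...,0]>.3)&(w[...,0]<.75)
        q=w[m]; 
        if len(q)<5: print(n,nm,len(q));continue
        mu=q.mean(0);dr=np.linalg.svd(q-mu)[2][0]; dr*=np.sign(dr[1]);t=(q-mu)@dr
        print(n,nm,len(q),mu,dr,'ends',mu+dr*t.min(),mu+dr*t.max(),'mid',mu+dr*(t.min()+t.max())/2,np.ptp(t))
    # pot rim & tray
    m=(w[...,2]>.15)&(w[...,1]>.12)&(w[...,1]<.36)&(w[...,0]>.35)&(w[...,0]<.75)
    q=w[m];print(n,'potregion',q.min(0),q.max(0),len(q))
    m=(w[...,2]>.048)&(w[...,2]<.06)&(w[...,1]>.12)&(w[...,1]<.36)&(w[...,0]>.35)&(w[...,0]<.8)
    import cv2
    q=w[m];print('tray rim',len(q),cv2.minAreaRect(q[:,:2].astype(np.float32)))
    m=(w[...,2]>.006)&(w[...,2]<.016)&(w[...,1]>.14)&(w[...,1]<.32)&(w[...,0]>.45)&(w[...,0]<.8)
    q=w[m];print('floor',len(q),cv2.minAreaRect(q[:,:2].astype(np.float32)))
```

```text
scene pot 182 [0.5312 0.1003 0.2659] [ 0.0035  1.     -0.0014] ends [0.531  0.0576 0.266 ] [0.5313 0.1408 0.2659] mid [0.5312 0.0992 0.2659] 0.08318091927319965
scene pan 157 [ 0.4912 -0.2632  0.2657] [-0.2683  0.9632 -0.0144] ends [ 0.5026 -0.3043  0.2663] [ 0.4802 -0.2238  0.2651] mid [ 0.4914 -0.264   0.2657] 0.08358557000737213
scene potregion [0.4919 0.1204 0.15  ] [0.6171 0.326  0.2709] 973
tray rim 366 ((0.6624706983566284, 0.23658880591392517), (0.3194638192653656, 0.1768776923418045), 12.93644905090332)
floor 3169 ((0.6217644214630127, 0.22734114527702332), (0.23865477740764618, 0.17311765253543854), 0.23330621421337128)
top pot 291 [0.5295 0.1002 0.2664] [ 0.0119  0.9999 -0.0042] ends [0.5289 0.0582 0.2666] [0.53   0.143  0.2662] mid [0.5295 0.1006 0.2664] 0.08481555878881396
top pan 309 [ 0.4888 -0.2627  0.2666] [-0.2623  0.9648 -0.0203] ends [ 0.5003 -0.3048  0.2675] [ 0.478  -0.223   0.2658] mid [ 0.4891 -0.2639  0.2666] 0.08479316552627576
top potregion [0.4949 0.1209 0.1501] [0.6181 0.327  0.27  ] 935
tray rim 384 ((0.6619210839271545, 0.23796182870864868), (0.31821441650390625, 0.1774711012840271), 12.548494338989258)
floor 1930 ((0.6210376024246216, 0.2279680073261261), (0.1742587387561798, 0.2388792335987091), 89.51262664794922)
```

```bash
cat >> h.py <<'E'
from scipy.spatial.transform import Rotation as Rn
np.set_printoptions(precision=3,suppress=True)
YAW=np.radians(-0.5)
R0=np.array([[0,1,0],[1,0,0],[0,0,-1.]])
GP=np.array([0.530,0.088,0.261])      # handle grasp spot (bar centre)
PIV=GP+np.array([0.0249,0,-0.1174])
def handle(th):
    r=Rn.from_euler('y',th).apply(GP-PIV); return PIV+Rn.from_euler('z',YAW).apply(r)
def rel(grasp,a,s=None,back=0.005):
    "grasp = world pt for grasp point; a=tilt about y (neg = pointing fwd), rad"
    s=s or bot.get_state();R=np.array(s["ee_rot"]);p=np.array(s["tool_pos"])
    Rt=Rn.from_euler('z',YAW).as_matrix()@Rn.from_euler('y',a).as_matrix()@R0
    pt=grasp+Rt[:,2]*back
    return (R.T@(pt-p))*1000, Rn.from_matrix(R.T@Rt).as_rotvec(), pt
def show():
    s=bot.get_state();print(round(s["clock"],2),"tcp",np.array(s["tool_pos"]),"F",np.array(s["wrist_force"]),"M",np.array(s["moment"]),"gap",s["finger_gap"]*85,"q",np.array(s["joint_positions"]))
    print("tool z",np.array(s["ee_rot"])[:,2])
E
python3 - <<'E'
from h import *
for a in (0,-0.5): print(rel(GP+[-.04,0,.12],a))
E
```

```text
(array([-434.65 , -432.176, -130.76 ]), array([-0.   ,  0.   ,  1.248]), array([0.49 , 0.088, 0.376]))
(array([-436.924, -431.416, -131.373]), array([-0.433, -0.311,  1.22 ]), array([0.492, 0.088, 0.377]))
```

```bash
python3 -m creep '[[85,[0,0,-60],[0,0,0]],[85,[0,0,-125],[0,0,0]],[70,[-50,-50,-130],[0,0,0.15]],[60,[-100,-100,-130],[0,0,0.3]],[50,[-150,-150,-130],[0,0,0.45]],[50,[-200,-200,-130],[0,0,0.6]],[50,[-250,-250,-130],[0,0,0.75]],[50,[-300,-300,-130],[0,0,0.9]],[50,[-350,-350,-130],[0,0,1.05]],[50,[-400,-400,-130],[0,0,1.2]],[50,[-435,-432,-130],[0,0,1.248]],[50,[-435,-432,-130],[0,0,1.248]]]'
python3 - <<'E'
from h import *
show(); print(rel(GP+[-.05,0,.09],-0.5)); print(rel(GP,-0.5))
p=bot.capture("wrist");save(p,"wrist1.png")
p=bot.capture("scene");save(p,"scene2.png")
E
```

```text
clock: 1.9
tool_pos: [0.4911, 0.0854, 0.3758]
ee_rot: [[0.011, 1.0, 0.001], [1.0, -0.011, 0.001], [0.001, 0.001, -1.0]]
wrist_force: [0.8, 0.7, 0.8]
finger_gap: 0.584
1.9 tcp [0.491 0.085 0.376] F [0.849 0.728 0.787] M [ 0.032 -0.062 -0.037] gap 49.68240043001062 q [-0.704  0.071  0.483  1.775 -0.035  1.302 -0.224]
tool z [ 0.001  0.001 -1.   ]
(array([ 2.437, -8.727, 29.14 ]), array([-0.499, -0.   , -0.002]), array([0.482, 0.088, 0.347]))
(array([  2.923,  41.172, 119.194]), array([-0.499, -0.   , -0.002]), array([0.532, 0.088, 0.257]))
```

View pics/wrist1.png

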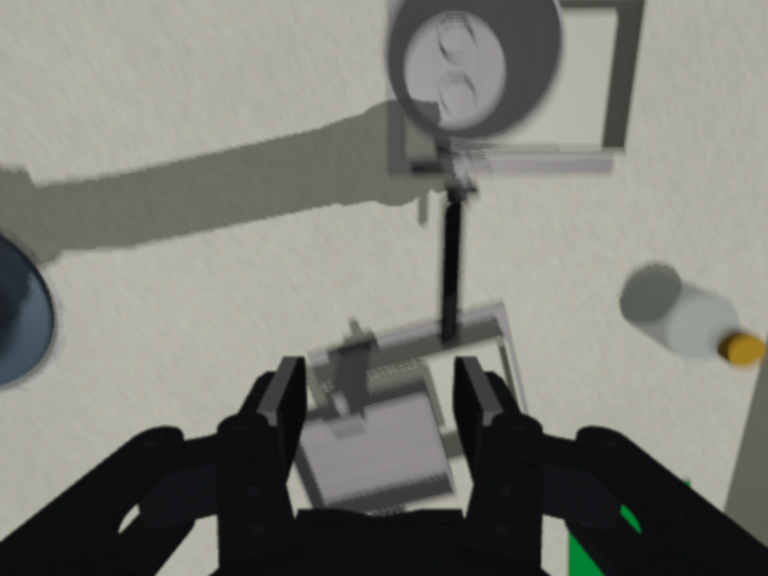

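View pics/scene2.png

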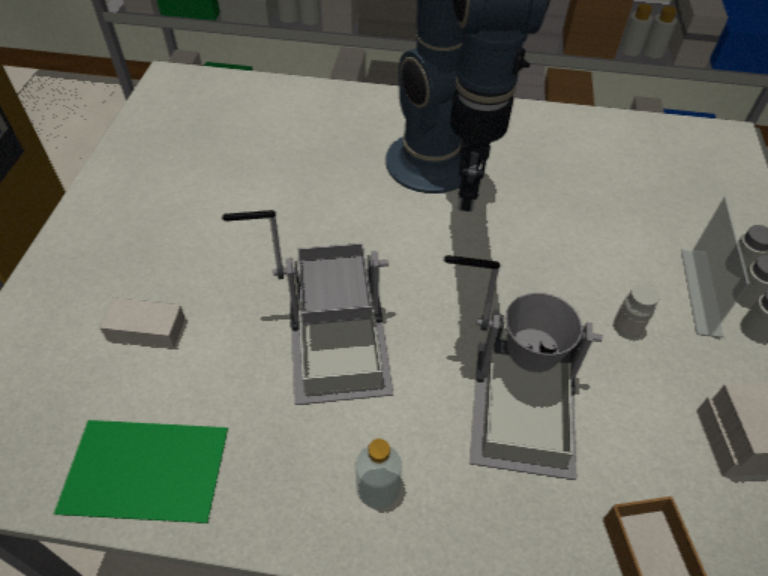

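The gripper hangs just behind the pot's bar, which is at (450, 200–340) in the wrist view. I'll tilt it and approach.

```bash
python3 -m creep '[[50,[3,0,20],[-0.17,0,0]],[50,[3,0,40],[-0.34,0,0]],[50,[3,3,49],[-0.5,0,0]],[50,[3,16,72],[-0.5,0,0]],[50,[3,27,93],[-0.5,0,0]],[50,[3,27,93],[-0.5,0,0]]]'
python3 - <<'E'
from h import *
show(); print(rel(GP,-0.5))
p=bot.capture("wrist");save(p,"wrist2.png")
E
```

```text
clock: 2.75
tool_pos: [0.5166, 0.091, 0.2809]
ee_rot: [[0.009, 0.879, 0.477], [1.0, -0.007, -0.005], [-0.001, 0.477, -0.879]]
wrist_force: [-0.0, 0.6, 0.7]
finger_gap: 0.586
2.75 tcp [0.517 0.091 0.281] F [-0.021  0.642  0.692] M [-0.002  0.5    0.013] gap 49.78968271611528 q [-0.745 -0.031  0.392  2.174  0.35   0.553 -0.617]
tool z [ 0.477 -0.005 -0.879]
(array([-2.836,  2.317, 28.925]), array([-0.003,  0.001,  0.001]), array([0.532, 0.088, 0.257]))
```

View pics/wrist2.png

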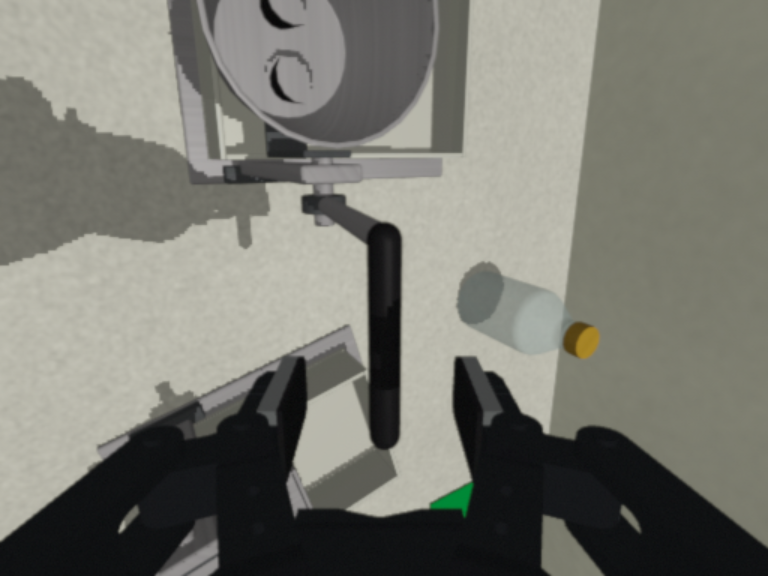

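The bar is round and centred between the fingers, at column 385. I'll advance 29 mm and grip.

```bash
python3 -m creep '[[50,[-2,1,15],[0,0,0]],[50,[-3,1,28],[0,0,0]],[50,[-3,1,28],[0,0,0]],[5,[-3,1,28],[0,0,0]],[5,[-3,1,28],[0,0,0]],[5,[-3,1,28],[0,0,0]],[5,[-3,1,28],[0,0,0]],[5,[-3,1,28],[0,0,0]],[5,[-3,1,28],[0,0,0]]]'
python3 - <<'E'
from h import *
show(); 
s=bot.get_state();R=np.array(s["ee_rot"]);print("grasp pt",np.array(s["tool_pos"])-.005*R[:,2])
p=bot.capture("wrist");save(p,"wrist3.png")
E
```

```text
clock: 3.92
tool_pos: [0.5321, 0.0879, 0.2588]
ee_rot: [[0.009, 0.877, 0.48], [1.0, -0.008, -0.004], [0.001, 0.48, -0.877]]
wrist_force: [-1.6, -0.2, 5.1]
finger_gap: 0.116
3.92 tcp [0.532 0.088 0.259] F [-1.565 -0.166  5.104] M [-0.066  0.452  0.009] gap 9.847068700713058 q [-0.73   0.027  0.415  2.182  0.316  0.477 -0.575]
tool z [ 0.48  -0.004 -0.877]
grasp pt [0.53  0.088 0.263]
```

View pics/wrist3.png

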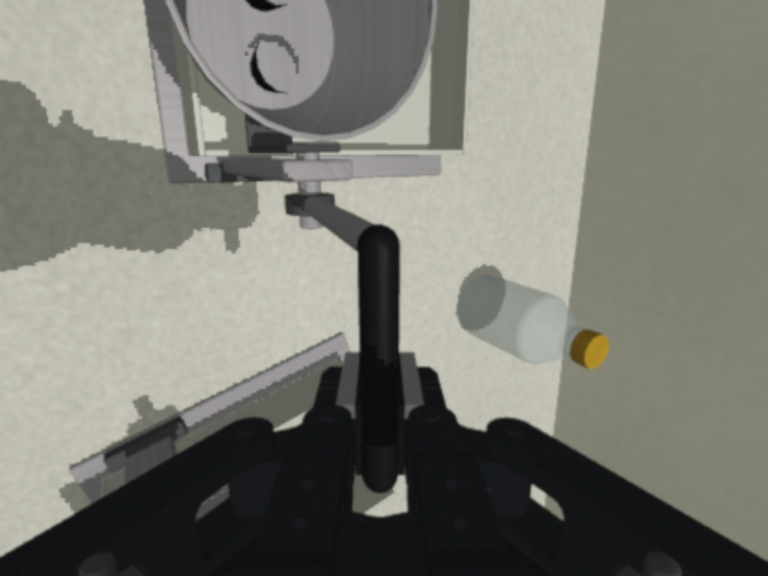

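```bash
cat >> h.py <<'E'
import math
OFF=np.zeros(3)
def plan(ths,a0=-0.5,a1=0.3,tm=2.33,gp=None):
    for t in ths:
        a=a0+(a1-a0)*t/tm
        x,r,_=rel(handle(t),a); print(round(t,2),np.round(x,1),np.round(r,3),np.round(handle(t),3))
E
sed -i 's/^GP=.*/GP=np.array([0.530,0.088,0.2625])/' h.py
python3 - <<'E'
from h import *
plan([0,.1,.2,.35,.5,.65,.8])
E
```

```text
0 [ 0.4 -0.   0.7] [ 0.001 -0.    -0.   ] [0.53  0.088 0.262]
0.1 [ 0.4 11.1  4.8] [ 0.035 -0.    -0.   ] [0.542 0.088 0.264]
0.2 [ 0.4 21.8  9.9] [ 0.07 -0.   -0.  ] [0.554 0.088 0.265]
0.35 [ 0.4 36.7 19.5] [ 0.121 -0.    -0.   ] [0.572 0.088 0.264]
0.5 [ 0.4 50.  31.3] [ 0.173 -0.    -0.   ] [0.589 0.088 0.26 ]
0.65 [ 0.4 61.3 45. ] [ 0.224 -0.    -0.   ] [0.606 0.088 0.254]
0.8 [ 0.4 70.6 60.2] [ 0.276 -0.001 -0.   ] [0.622 0.087 0.245]
```

```bash
python3 -m creep '[[5,[0,11,4.5],[0.035,0,0]],[5,[0,21.5,9.5],[0.07,0,0]],[5,[0,36.5,19],[0.12,0,0]],[5,[0,50,31],[0.172,0,0]],[5,[0,61,44.5],[0.224,0,0]],[5,[0,61,44.5],[0.224,0,0]]]'
python3 - <<'E'
from h import *
show(); plan([.65,.8,.95,1.1,1.25,1.4])
p=bot.capture("scene");save(p,"scene3.png")
E
```

```text
clock: 4.72
tool_pos: [0.6074, 0.0875, 0.2475]
ee_rot: [[0.009, 0.962, 0.272], [1.0, -0.009, -0.003], [-0.0, 0.272, -0.962]]
wrist_force: [-0.1, 1.5, 2.3]
finger_gap: 0.111
4.72 tcp [0.607 0.088 0.248] F [-0.095  1.491  2.262] M [0.312 0.265 0.134] gap 9.476064603027927 q [-0.584  0.256  0.411  1.895 -0.066  0.741 -0.166]
tool z [ 0.272 -0.003 -0.962]
0.65 [ 0.   0.4 -1.2] [-0.001  0.001 -0.   ] [0.606 0.088 0.254]
0.8 [ 0.  12.8 11.6] [ 0.05   0.001 -0.   ] [0.622 0.087 0.245]
0.95 [ 0.  23.1 26.1] [ 0.102  0.    -0.   ] [0.636 0.087 0.234]
1.1 [ 0.1 31.2 42. ] [ 0.153  0.    -0.001] [0.648 0.087 0.221]
1.25 [ 0.1 36.7 59. ] [ 0.205  0.    -0.001] [0.658 0.087 0.206]
1.4 [ 0.1 39.7 76.6] [ 0.256  0.    -0.001] [0.666 0.087 0.19 ]
```

View pics/scene3.png

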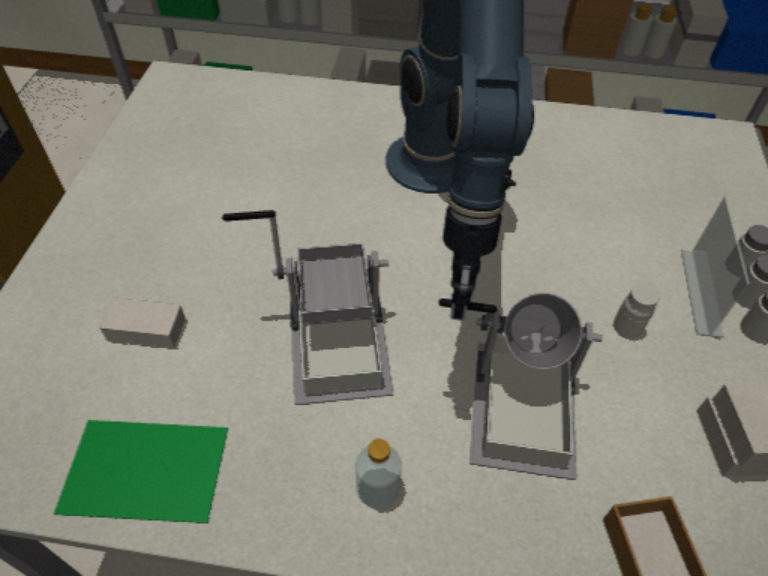

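The pot is tipping and the handle is held, at (465,305), with low forces. I'll continue.

```bash
python3 -m creep '[[5,[0,12.5,12],[0.05,0,0]],[5,[0,23,26.5],[0.1,0,0]],[5,[0,31,42.5],[0.153,0,0]],[5,[0,36.5,59.5],[0.205,0,0]],[5,[0,39.5,77],[0.256,0,0]],[5,[0,39.5,77],[0.256,0,0]]]'
python3 - <<'E'
from h import *
show(); plan([1.4,1.55,1.7,1.85,2.0,2.15,2.25,2.33])
p=bot.capture("scene");save(p,"scene4.png")
E
```

```text
clock: 5.52
tool_pos: [0.6645, 0.0871, 0.1839]
ee_rot: [[0.009, 1.0, 0.018], [1.0, -0.009, -0.0], [-0.0, 0.018, -1.0]]
wrist_force: [-3.3, 2.9, 2.1]
finger_gap: 0.113
5.53 tcp [0.665 0.087 0.184] F [-3.271  2.943  2.105] M [0.364 0.589 0.014] gap 9.56414416313278 q [-0.448  0.521  0.364  1.641 -0.209  1.    -0.026]
tool z [ 0.018 -0.    -1.   ]
1.4 [-0.1  1.9 -0.6] [-0.002  0.    -0.   ] [0.666 0.087 0.19 ]
1.55 [-0.1  6.8 16.6] [ 0.05  0.   -0.  ] [0.672 0.087 0.172]
1.7 [-0.1  9.  34.4] [ 0.101  0.    -0.   ] [0.675 0.087 0.155]
1.85 [-0.1  8.5 52.4] [ 0.153  0.    -0.   ] [0.675 0.087 0.137]
2.0 [-0.1  5.3 70.1] [ 0.204  0.    -0.   ] [0.672 0.087 0.119]
2.15 [-0.1 -0.5 87.1] [ 0.256  0.    -0.   ] [0.667 0.087 0.102]
2.25 [-0.1 -5.7 97.9] [ 0.29  0.   -0.  ] [0.662 0.087 0.091]
2.33 [ -0.1 -10.7 106.2] [ 0.318  0.    -0.   ] [0.657 0.087 0.082]
```

View pics/scene4.png

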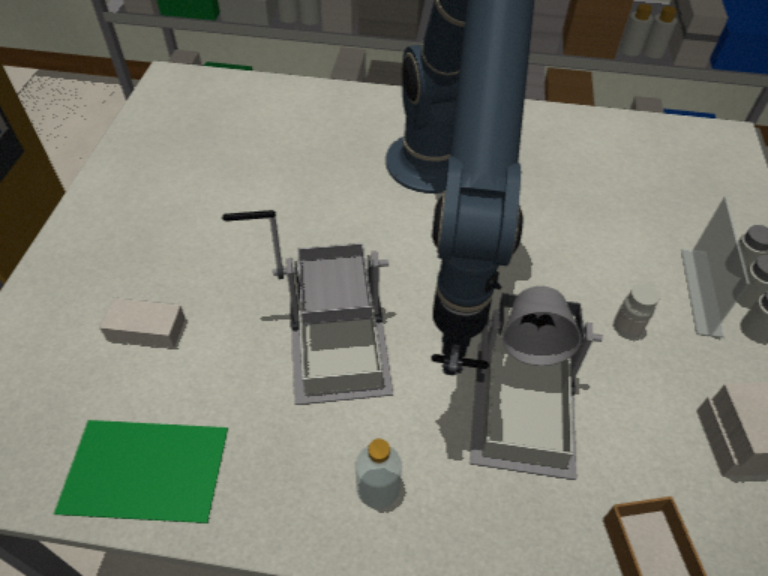

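```bash
python3 -m creep '[[5,[0,6,17],[0.05,0,0]],[5,[0,8,34.5],[0.1,0,0]],[5,[0,7.5,52.5],[0.153,0,0]],[5,[0,4.5,70],[0.204,0,0]],[5,[0,-1,87],[0.256,0,0]],[5,[0,-6,98],[0.29,0,0]],[5,[0,-11,106.5],[0.318,0,0]],[5,[0,-11,106.5],[0.318,0,0]]]'
python3 - <<'E'
from h import *
show(); plan([2.25,2.33,2.38])
s=bot.get_state();R=np.array(s["ee_rot"]);g=np.array(s["tool_pos"])-.005*R[:,2]-PIV;print("theta",math.atan2(g[0],g[2])+math.atan2(.0249,.1174),np.hypot(g[0],g[2]))
p=bot.capture("scene");save(p,"scene5.png")
E
```

```text
clock: 6.58
tool_pos: [0.6569, 0.0871, 0.0796]
ee_rot: [[0.009, 0.957, -0.291], [1.0, -0.008, 0.003], [0.0, -0.291, -0.957]]
wrist_force: [0.4, 1.5, 4.4]
finger_gap: 0.117
6.58 tcp [0.657 0.087 0.08 ] F [0.357 1.488 4.413] M [ 0.336  0.016 -0.056] gap 9.984265554041183 q [-0.367  0.765  0.316  1.497 -0.266  1.218  0.02 ]
tool z [-0.291  0.003 -0.957]
2.25 [-0.   1.7 -7.1] [-0.023 -0.     0.   ] [0.662 0.087 0.091]
2.33 [-0.  -0.5  2.3] [ 0.005 -0.     0.   ] [0.657 0.087 0.082]
2.38 [-0.  -2.2  8.1] [ 0.022 -0.     0.   ] [0.654 0.087 0.077]
theta 2.3105485837442417 0.11991213503463144
```

View pics/scene5.png

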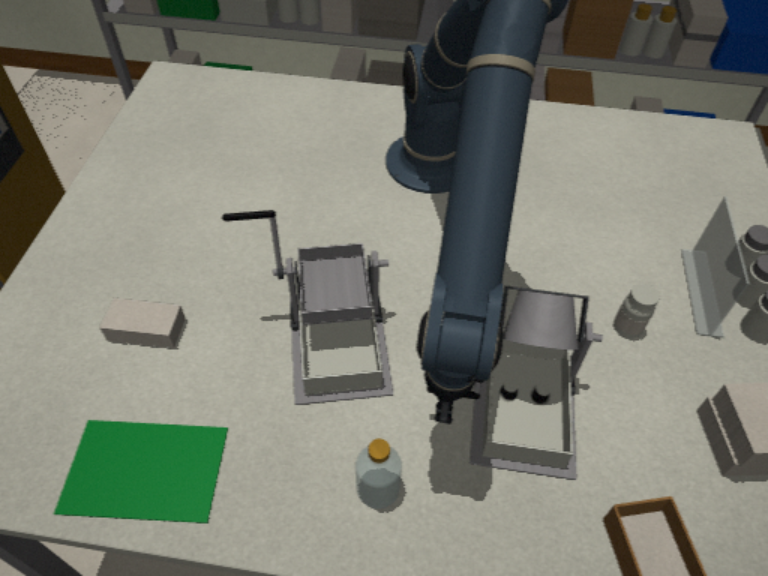

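Both stoppers are already in the tray at (509,393) and (541,394). I'll tip slightly further and hold for over a second.

```bash
python3 -m creep '[[5,[0,-1,3.5],[0.008,0,0]],[5,[0,-1,3.5],[0.008,0,0]],[5,[0,-1,3.5],[0.008,0,0]],[5,[0,-1,3.5],[0.008,0,0]],[5,[0,-1,3.5],[0.008,0,0]],[5,[0,-1,3.5],[0.008,0,0]],[5,[0,-1,3.5],[0.008,0,0]],[5,[0,-1,3.5],[0.008,0,0]],[5,[0,-1,3.5],[0.008,0,0]],[5,[0,-1,3.5],[0.008,0,0]]]'
python3 - <<'E'
from h import *
show(); plan([2.25,2.1,1.95,1.8,1.65,1.5,1.35,1.2,1.05])
s=bot.get_state();R=np.array(s["ee_rot"]);g=np.array(s["tool_pos"])-.005*R[:,2]-PIV;print("theta",math.atan2(g[0],g[2])+math.atan2(.0249,.1174),np.hypot(g[0],g[2]))
p=bot.capture("scene");w=cloud(p)
for r in bot.cut_out(p,"stopper_a"): q=w[r["region"]];print(r["confidence"],r["point"],np.nanmedian(q,0))
E
```

```text
clock: 7.88
tool_pos: [0.6554, 0.0871, 0.0771]
ee_rot: [[0.009, 0.955, -0.298], [1.0, -0.008, 0.003], [0.001, -0.298, -0.955]]
wrist_force: [-0.1, 2.5, 5.7]
finger_gap: 0.117
7.88 tcp [0.655 0.087 0.077] F [-0.086  2.508  5.682] M [ 0.369  0.027 -0.073] gap 9.936380400341077 q [-0.366  0.769  0.315  1.497 -0.268  1.221  0.021]
tool z [-0.298  0.003 -0.955]
2.25 [-0.   2.3 -9.9] [-0.03  -0.001  0.   ] [0.662 0.087 0.091]
2.1 [  0.    4.2 -27.8] [-0.081 -0.001  0.   ] [0.669 0.087 0.107]
1.95 [  0.    3.4 -45.8] [-0.133 -0.001  0.   ] [0.673 0.087 0.125]
1.8 [  0.   -0.  -63.5] [-0.184 -0.001  0.   ] [0.675 0.087 0.143]
1.65 [  0.1  -6.1 -80.4] [-0.236 -0.001  0.   ] [0.674 0.087 0.161]
1.5 [  0.1 -14.5 -96.2] [-0.287 -0.001  0.   ] [0.67  0.087 0.178]
1.35 [   0.1  -25.3 -110.5] [-0.339 -0.001  0.   ] [0.664 0.087 0.195]
1.2 [   0.1  -38.  -123. ] [-0.39  -0.001  0.   ] [0.655 0.087 0.211]
1.05 [   0.1  -52.5 -133.5] [-0.442 -0.001  0.   ] [0.644 0.087 0.225]
theta 2.334587503061683 0.11998899670671821
0.57 [263.8, 336.7] [0.614 0.195 0.022]
```

```bash
python3 -m creep '[[5,[0,2,-11],[-0.03,0,0]],[5,[0,4,-29],[-0.08,0,0]],[5,[0,3.5,-47],[-0.133,0,0]],[5,[0,0,-64.5],[-0.184,0,0]],[5,[0,-6,-81.5],[-0.236,0,0]],[5,[0,-14.5,-97],[-0.287,0,0]],[5,[0,-25,-111.5],[-0.339,0,0]],[5,[0,-38,-124],[-0.39,0,0]],[5,[0,-52.5,-134.5],[-0.442,0,0]],[5,[0,-52.5,-134.5],[-0.442,0,0]]]'
python3 - <<'E'
from h import *
show(); plan([1.05,.9,.75,.6,.45,.3,.2,.1,0.03,0])
E
```

```text
clock: 9.22
tool_pos: [0.6425, 0.0871, 0.2207]
ee_rot: [[0.008, 0.991, 0.135], [1.0, -0.008, 0.001], [0.002, 0.135, -0.991]]
wrist_force: [-3.9, 1.6, -0.9]
finger_gap: 0.12
9.22 tcp [0.642 0.087 0.221] F [-3.88   1.619 -0.914] M [0.563 0.984 0.181] gap 10.222116278522195 q [-0.505  0.4    0.391  1.747 -0.166  0.894 -0.066]
tool z [ 0.135  0.001 -0.991]
1.05 [0.1 2.4 0.9] [-0.004 -0.002  0.   ] [0.644 0.087 0.225]
0.9 [  0.1  -8.5 -13.3] [-0.056 -0.002  0.   ] [0.631 0.087 0.238]
0.75 [  0.2 -21.3 -25.6] [-0.107 -0.002  0.   ] [0.617 0.087 0.248]
0.6 [  0.2 -35.9 -35.8] [-0.159 -0.002  0.   ] [0.601 0.088 0.256]
0.45 [  0.2 -51.8 -43.7] [-0.21  -0.002  0.   ] [0.584 0.088 0.262]
0.3 [  0.2 -68.8 -49.1] [-0.262 -0.002  0.   ] [0.566 0.088 0.265]
0.2 [  0.2 -80.4 -51.2] [-0.296 -0.002  0.   ] [0.554 0.088 0.265]
0.1 [  0.2 -92.2 -52.2] [-0.33  -0.002 -0.   ] [0.542 0.088 0.264]
0.03 [   0.3 -100.5  -52.1] [-0.354 -0.002 -0.   ] [0.534 0.088 0.263]
0 [   0.3 -104.   -52. ] [-0.365 -0.002 -0.   ] [0.53  0.088 0.262]
```

```bash
python3 -m creep '[[5,[0,-10,-14],[-0.05,0,0]],[5,[0,-23,-26.5],[-0.1,0,0]],[5,[0,-37.5,-36.5],[-0.155,0,0]],[5,[0,-53.5,-44.5],[-0.205,0,0]],[5,[0,-70,-50],[-0.258,0,0]],[5,[0,-82,-52],[-0.292,0,0]],[5,[0,-93,-53],[-0.326,0,0]],[5,[0,-101,-53],[-0.35,0,0]],[5,[0,-104.5,-53],[-0.36,0,0]],[5,[0,-104.5,-53],[-0.36,0,0]]]'
python3 - <<'E'
from h import *
show(); plan([0.03,0])
p=bot.capture("scene");save(p,"scene6.png")
E
```

```text
clock: 10.48
tool_pos: [0.5366, 0.0874, 0.2613]
ee_rot: [[0.008, 0.875, 0.484], [1.0, -0.009, -0.001], [0.004, 0.484, -0.875]]
wrist_force: [-1.4, 1.1, 7.7]
finger_gap: 0.112
10.47 tcp [0.537 0.087 0.261] F [-1.381  1.142  7.707] M [ 0.048 -0.1    0.036] gap 9.559577375268962 q [-0.772  0.029  0.466  2.175  0.3    0.475 -0.554]
tool z [ 0.484 -0.001 -0.875]
0.03 [ 0.7 -1.8  1.9] [ 0.015 -0.004 -0.001] [0.534 0.088 0.263]
0 [ 0.7 -5.2  0.8] [ 0.005 -0.004 -0.002] [0.53  0.088 0.262]
```

View pics/scene6.png

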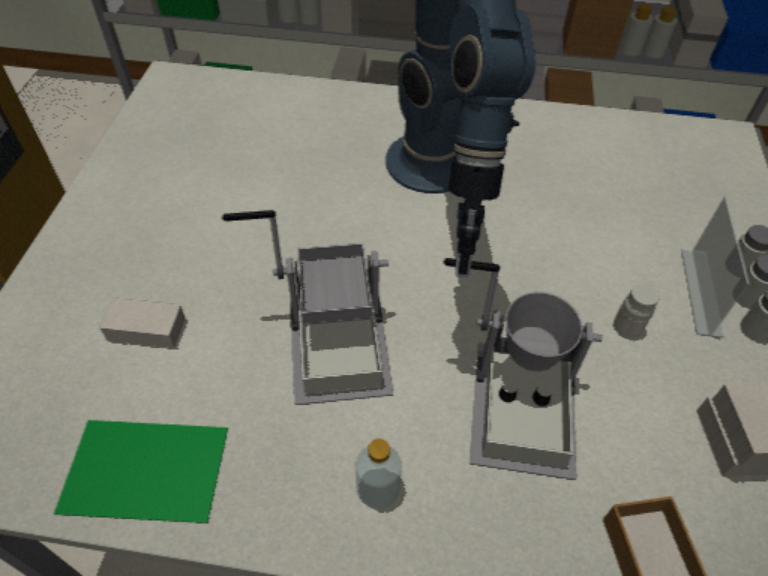

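The pot is empty and nearly upright, and the stoppers are in the tray at (508,393) and (542,397). I need the last 5 mm back to the stop.

```bash
python3 -m creep '[[5,[0,-3,1],[0,0,0]],[5,[0,-5,1],[0,0,0]],[5,[0,-5,1],[0,0,0]],[5,[0,-5,1],[0,0,0]]]'
python3 - <<'E'
from h import *
show(); plan([0])
E
```

```text
clock: 11.02
tool_pos: [0.5356, 0.0874, 0.261]
ee_rot: [[0.009, 0.872, 0.49], [1.0, -0.01, 0.001], [0.006, 0.49, -0.872]]
wrist_force: [-2.0, -1.7, 16.0]
finger_gap: 0.117
11.03 tcp [0.536 0.087 0.261] F [-2.019 -1.737 16.047] M [-0.392 -0.939 -0.084] gap 9.959186601473172 q [-0.774  0.025  0.465  2.182  0.313  0.466 -0.568]
tool z [ 0.49   0.001 -0.872]
0 [ 0.7 -4.2  1. ] [ 0.012 -0.005 -0.003] [0.53  0.088 0.262]
```

Only 1 mm of movement and the force rose to 16 N, so the cradle is probably at its stop with the bar shifted slightly in the grip. I'll ease off and open.

```bash
python3 -m creep '[[5,[0,3,0],[0,0,0]],[16,[0,3,0],[0,0,0]],[20,[0,3,0],[0,0,0]],[26,[0,3,0],[0,0,0]],[36,[0,1,0],[0,0,0]],[46,[0,1,0],[0,0,0]],[50,[0,1,0],[0,0,0]],[50,[0,1,0],[0,0,0]]]'
python3 - <<'E'
from h import *
show()
p=bot.capture("wrist");save(p,"wrist7.png")
E
```

```text
clock: 12.02
tool_pos: [0.5314, 0.0877, 0.2549]
ee_rot: [[0.009, 0.879, 0.476], [1.0, -0.008, -0.004], [0.0, 0.476, -0.879]]
wrist_force: [0.3, 0.1, 0.1]
finger_gap: 0.586
12.03 tcp [0.531 0.088 0.255] F [0.251 0.054 0.119] M [ 0.051  0.42  -0.023] gap 49.76898217024004 q [-0.774  0.032  0.463  2.186  0.307  0.472 -0.565]
tool z [ 0.476 -0.004 -0.879]
```

View pics/wrist7.png

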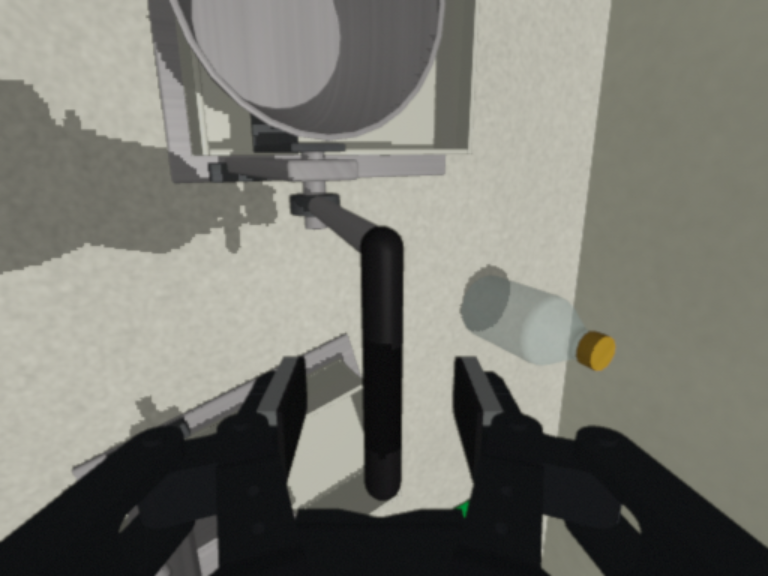

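The fingers are clear of the bar, which sits centred at column 382, and the pot is empty. Now I back out along the tool axis and check.

```bash
python3 -m creep '[[50,[0,0,-25],[0,0,0]],[50,[0,0,-60],[0,0,0]],[50,[0,0,-110],[0,0,0]],[50,[0,0,-150],[0,0,0]],[50,[0,0,-150],[0,0,0]],[50,[0,0,-150],[0,0,0]],[50,[0,0,-150],[0,0,0]],[50,[0,0,-150],[0,0,0]]]'
python3 - <<'E'
from h import *
show()
p=bot.capture("scene");save(p,"scene8.png");w=cloud(p);c=p["color"].astype(int)
for r in bot.cut_out(p,"stopper_a"): print(r["confidence"],r["point"],np.nanmedian(w[r["region"]],0))
for nm,(y0,y1) in dict(pot=(0.03,0.2),pan=(-.45,-.2)).items():
    m=(c.max(-1)<60)&(w[...,2]>.25)&(w[...,2]<.285)&(w[...,1]>y0)&(w[...,1]<y1)&(w[...,0]>.3+.18*(y0>0))&(w[...,0]<.75)
    print(nm,m.sum(),w[m].mean(0))
E
```

```text
clock: 13.08
tool_pos: [0.46, 0.0881, 0.3857]
ee_rot: [[0.009, 0.88, 0.474], [1.0, -0.008, -0.006], [-0.001, 0.474, -0.88]]
wrist_force: [0.4, 0.1, 0.8]
finger_gap: 0.586
13.07 tcp [0.46  0.088 0.386] F [0.448 0.065 0.758] M [ 0.015  0.497 -0.022] gap 49.80070032832736 q [-0.829 -0.253  0.341  2.094  0.407  0.88  -0.686]
tool z [ 0.474 -0.006 -0.88 ]
0.58 [266.1, 361.1] [0.613 0.255 0.022]
0.39 [261.3, 337.2] [0.615 0.192 0.022]
pot 188 [0.531 0.101 0.266]
pan 157 [ 0.491 -0.263  0.266]
```

View pics/scene8.png

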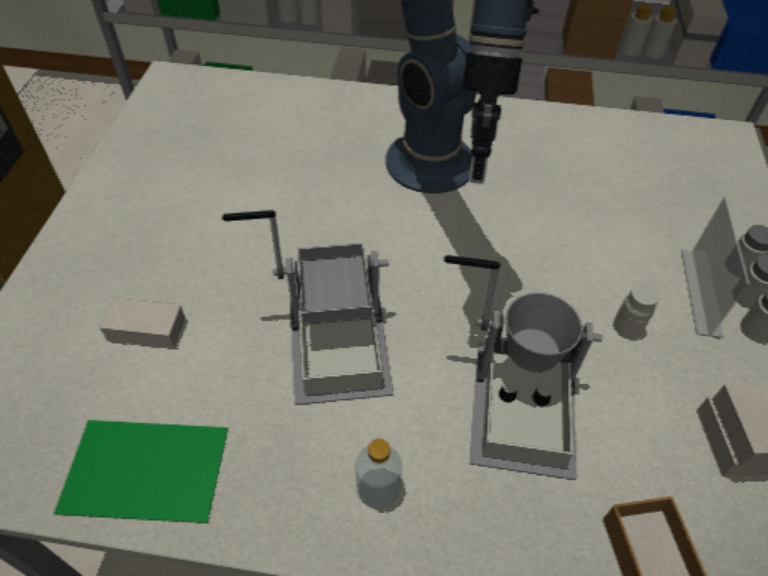

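The pot handle is back at its starting position (0.531, 0.101, 0.266) and the pan handle hasn't moved. Both stoppers lie in the tray, and the robot is clear.

```bash
python3 -c "
from rig import bot
print(bot.finish_job())"
```

```text
the job is handed in; nothing more can be done
None
```

The job is done and handed in. I gripped the pot cradle's lever, tipped the pot to about 2.33 rad, and held it there for over 1 s. Both stoppers dropped into the white tray. I brought the cradle back upright, let go and backed the arm away, handing in at about 13 s of the 48 s allowed.

**Last checks:**
- **Stoppers:** both show in the tray, at about (0.613, 0.255) and (0.615, 0.192), and the pot is empty. The network was only 0.58 and 0.39 confident, but the picture clearly agrees.
- **Handles:** the pot handle is back where it started to within 1 mm, and the pan handle hasn't moved.
- **Forces:** the wrist force read about 0.9 N after I backed away.

**One disagreement:** near upright, the gripper stopped about 4 mm short of the planned point and the wrist force rose to 16 N. I took this as the bar having shifted slightly in the grip with the cradle already at its stop. After I eased off and opened the fingers, the handle was at its starting position.

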